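Rack the wire saw's counterweights by size

ROBOT

A 6-joint arm with a two-finger parallel gripper is mounted at the origin on the work surface. World frame = base frame: x ahead of the robot, y to its left, z up, the work surface at z = 0. Lengths are in m, angles in rad, forces in N, time in s.
With the tool pointing down it reaches from about 0.35 to 0.975 m from the base axis. Payload 4.9 kg.
Tool frame: the origin (TCP) lies midway between the tips of the shut fingers; the grasp point (between the pads) lies 19 mm behind it; x points along the fingers, z is the direction in which the jaws open and shut, and the axes are right-handed (so a half turn about x gives the same grasp; the last joint's range is limited). The gripper opens to 85 mm and grips with 20 to 120 N. Pads are 22 mm wide; open, the fingers measure 114 mm over their backs; the gripper's body (76 mm by 85 mm) begins 54 mm behind the grasp point. The pads swing forward as they close: fully open they stand 13 mm farther back than shut.
Start: joints at [-1.366, 0.053, 1.613, -0, 1.476, -0.119], TCP at [0.199, -0.593, 0.231] pointing down, gripper open.
Joint ranges: [-3.01, 3.01], [-1.01, 2.22], [0.06, 2.58], [-1.02, 4.17], [0.09, 2.62], [-3.14, 3.14]. Speed limits (rad/s): [2.57, 2.57, 3.14, 3.14, 3.14, 3.14].

INTERFACE

Orientations are given as a unit quaternion [w, x, y, z].
In Python, from plant import state, cams, workorder, nets gives the robot as it stands.
- The arm moves only by the tool play_rows, never from a script. Its argument "motion" is a list of rows, each a list of 3 entries, a list of its own where there are three numbers: the closure, from -1 (fully open) to 1 (shut), then the shift along the world's x, y, z in m, then the turn about the world's z in rad. A call has 1 to 5 rows; each row is the pose to reach, as a shift and turn from the pose commanded when the call began; what a row does not reach only later rows make up. A row lasts 1/10 s, in which the tool goes at most 50 mm and 8.59 degrees, less where a joint would pass 70% of its speed; a pose out of reach is approached as far as the arm can. A call with a gripper value outside its range is refused whole. The fingers move at their own pace and stop on an object; the grip force is fixed at half the most. Time passes only in rows, so rows that repeat a pose let the fingers close. It gives the time, the measured TCP pose, the force and the opening at its end, in the units of the state.
- state(): the state, without advancing time (a new reading comes with each control period).
- cams.grab_frame(name): name is "side" or "top" or "wrist"; returns (picture, depth): 420x560x3 uint8, red, green, blue; 420x560 float32, m along the optical axis (not along the pixel's ray), 0 where there is no reading.
- cams.camera_info(name): a dict with "K" (3x3 intrinsics, pixels), "k1" (the pictures are not rectified: a ray, as slopes to the right and down, at radius r is drawn at 1 + k1 r^2 times it, then the intrinsics apply), "rvec" (rotation vector, rad) and "tvec" (3), from world to camera coordinates, as OpenCV has them. Camera axes: x right, y down, z forward; pixel columns grow to the right and rows downward; lengths in m; the calibration is good to about 2 mm. A picture is of the moment at which its call begins: read the wrist's pose just before it. camera_info takes no time and is no camera call; for the wrist camera it gives the pose at the moment of the call.
- workorder.job_done(): hands the job in, once; it reports no verdict.
Trained networks look in the newest picture that a camera, given by its name, has taken for a name from the list of things; names that differ only in an ending like _2 or _b are one class to them, and where a whole thing is asked for, a point or a joint stands for the part that bears it (a point fixed in the world has none). Each returns a list of dicts, best first, with "score" (0 to 1); they miss things now and then, are a little off and sometimes report something else, mostly with a low value. They report only what shows in the picture. A call takes as long as a camera call. They do not tell look-alikes from the thing itself.
- nets.recognise(camera, target): "at" ([x, y, z] in m, in world coordinates, good to about 4 mm: the middle of the surface that is visible of it).
- nets.landmark_of(camera, target): "at" ([x, y, z] in m, in world coordinates, good to about 4 mm: a listed point, or the origin of a listed thing).
The state is a dict: "time": time; "joint_pos": joint angles; "joint_vel": joint speeds; "joint_efforts": joint torques, N m; "tool_pos": TCP position; "tool_rot": TCP orientation; "contact_force": force on the tool from outside, world axes, zero at the start; "ft_torque": the same for the moment, N m; "gripper_width": opening from 0.0 (shut) to 1.0 (fully open).
Only numpy, scipy, OpenCV 4.12 (cv2) and the standard library are available. Lean on these libraries where they do the work, as an engineer would, in place of code of your own. Each camera call takes 0.05 s, during which the arm holds its last target.

TASK

Put the four counterweights of the crystal saw away on the rail in order of size: the smallest on the seat next to the upright end stop, then growing along the row to the largest on the seat farthest from it. Stand each one upright on the middle of its own seat and let go of it; leave the mounted crystal undisturbed where it stands.

Things in the scene. Friction and masses are not known exactly. Their poses are not given: they have to be found in the camera images.
- weight_a: The smallest counterweight: an upright dark steel cylinder 26 mm across and 20 mm high, with a plain bright steel stem on top, 14 mm across and 24 mm high, on its axis (total height 44 mm). Stands loose on the table, 0.10 kg give or take 20 percent. Origin: centre of its underside, z up.
- weight_b: The second smallest counterweight: an upright dark steel cylinder 37 mm across and 24 mm high, with a plain bright steel stem on top, 14 mm across and 24 mm high, on its axis (total height 48 mm). Stands loose on the table, 0.22 kg give or take 20 percent. Origin: centre of its underside, z up.
- weight_c: The second largest counterweight: an upright dark steel cylinder 48 mm across and 28 mm high, with a plain bright steel stem on top, 14 mm across and 24 mm high, on its axis (total height 52 mm). Stands loose on the table, 0.41 kg give or take 20 percent. Origin: centre of its underside, z up.
- weight_d: The largest counterweight: an upright dark steel cylinder 58 mm across and 32 mm high, with a plain bright steel stem on top, 14 mm across and 24 mm high, on its axis (total height 56 mm). Stands loose on the table, 0.68 kg give or take 20 percent. Origin: centre of its underside, z up.
- seat_1: A round flat white plastic seat, 60 mm across, 10 mm thick, no rim, one of four alike in one straight row on a fixed aluminium rail (50 x 420 mm, 20 mm high). Its top is 30 mm above the table. Origin: centre of its underside, 20 mm above the table; y along the row (either way), x across it. Neighbours are 68 to 84 mm apart; the number in its name says nothing of its place in the row.
- seat_2: A round flat white plastic seat, 60 mm across, 10 mm thick, no rim, one of four alike in one straight row on a fixed aluminium rail (50 x 420 mm, 20 mm high). Its top is 30 mm above the table. Origin: centre of its underside, 20 mm above the table; y along the row (either way), x across it. Neighbours are 68 to 84 mm apart; the number in its name says nothing of its place in the row.
- seat_3: A round flat white plastic seat, 60 mm across, 10 mm thick, no rim, one of four alike in one straight row on a fixed aluminium rail (50 x 420 mm, 20 mm high). Its top is 30 mm above the table. Origin: centre of its underside, 20 mm above the table; y along the row (either way), x across it. Neighbours are 68 to 84 mm apart; the number in its name says nothing of its place in the row.
- seat_4: A round flat white plastic seat, 60 mm across, 10 mm thick, no rim, one of four alike in one straight row on a fixed aluminium rail (50 x 420 mm, 20 mm high). Its top is 30 mm above the table. Origin: centre of its underside, 20 mm above the table; y along the row (either way), x across it. Neighbours are 68 to 84 mm apart; the number in its name says nothing of its place in the row.
- end_stop: The end stop: an upright black plastic plate 56 mm wide (across the rail), 14 mm thick (along it), 55 mm high, fixed on one end of the rail, 64 to 72 mm from the centre of the nearest seat; which end differs (the other has only a flat steel screw head, 22 mm across, 5 mm high). Its top is 75 mm above the table. Origin: centre of its underside, 20 mm above the table; y along the rail.
- crystal: A crystal glued on a square aluminium mount, loose on the table: mount 32 x 32 x 12 mm, amber crystal on it 16 x 13 mm and 22 mm high (total height 34 mm). Origin: centre of the mount's underside. Delicate: to be left where it stands.
Mind the look-alikes: they are no part of the job. What is shaped like the weight_b but pink or turquoise is not meant. Leave any orange or pink look-alike of the weight_d alone.

How it is judged:
By the outcome, as a careful person would: the job done as asked, in the order asked, and still so for the second after the job is handed in, with the robot touching nothing.
It also fails if it takes over 99 s, if anything falls off the work surface, if the arm or the gripper's body presses on something with over 40 N, if the wrist force passes 120 N, or if a joint passes its speed limit or range.

## Working session

There is one attempt and no reset: what is moved stays moved. The work goes in short steps, Python scripts to look and compute and a tool call to move; the robot and the scene stay as the last step left them, time stands still between calls to the robot, and variables do not carry over. Pictures are saved under pics/ and viewed, and the job is handed in when it is done.

Besides the shell and the picture viewer there is one more tool, called after ">>>" as name([rows], argument=value, ...), one row to a line, values as JSON. play_rows: Moves the arm, as the interface text tells. Its arguments: {"type":"object","properties":{"motion":{"type":"array","items":{"type":"array"}}},"required":["motion"]}

```bash
ls; mkdir -p pics; cat > h.py <<'E'
import numpy as np, cv2
from plant import state, cams, workorder, nets
def grab(n, fn):
    info=cams.camera_info(n)
    im,d=cams.grab_frame(n)
    cv2.imwrite('pics/'+fn+'.png', im[:,:,::-1]); np.savez('pics/'+fn+'.npz',d=d,im=im,**{k:np.array(v) for k,v in info.items()})
    return im,d,info
def load(fn):
    z=np.load('pics/'+fn+'.npz'); return z['im'],z['d'],{k:z[k] for k in('K','k1','rvec','tvec')}
def cloud(d,info):
    K=np.array(info['K'],float);k1=float(info['k1']);h,w=d.shape
    u,v=np.meshgrid(np.arange(w),np.arange(h))
    p=np.stack([u,v],-1).reshape(-1,1,2).astype(float)
    r=cv2.undistortPoints(p,K,np.array([k1,0,0,0,0.]),None,None).reshape(h,w,2) if k1 else np.stack([(u-K[0,2])/K[0,0],(v-K[1,2])/K[1,1]],-1)
    c=np.dstack([r*d[...,None],d])
    R=cv2.Rodrigues(np.array(info['rvec'],float))[0];t=np.array(info['tvec'],float).ravel()
    P=(c-t)@R
    P[d<=0]=np.nan
    return P
E
python3 - <<'E'
from h import *
print(state()['time'])
for n in('top','side','wrist'):
    im,d,i=grab(n,n+'0'); print(n,i,(d>0).mean())
E
```

```text
pics
0.0
top {'K': array([[472.60881069,   0.        , 286.6596455 ],
       [  0.        , 472.60881069, 204.49170754],
       [  0.        ,   0.        ,   1.        ]]), 'k1': -0.1220080494260723, 'rvec': array([ 2.16480775, -2.19372175,  0.08540147]), 'tvec': array([0.05759955, 0.51688953, 1.41148708])} 0.9961437074829932
side {'K': array([[462.93593549,   0.        , 285.24903751],
       [  0.        , 462.93593549, 209.1859487 ],
       [  0.        ,   0.        ,   1.        ]]), 'k1': -0.0573625194383889, 'rvec': array([ 2.31874309, -0.32667121,  0.12195295]), 'tvec': array([-0.49476903,  0.19405325,  0.91477662])} 0.9960969387755102
wrist {'K': array([[346.6158969 ,   0.        , 277.41570953],
       [  0.        , 346.6158969 , 205.13420598],
       [  0.        ,   0.        ,   1.        ]]), 'k1': -0.036786921291917254, 'rvec': array([-2.32301826,  1.67103148,  0.28161685]), 'tvec': array([-0.62346528, -0.04194949,  0.38062344])} 0.9962159863945578
```

View pics/top0.png

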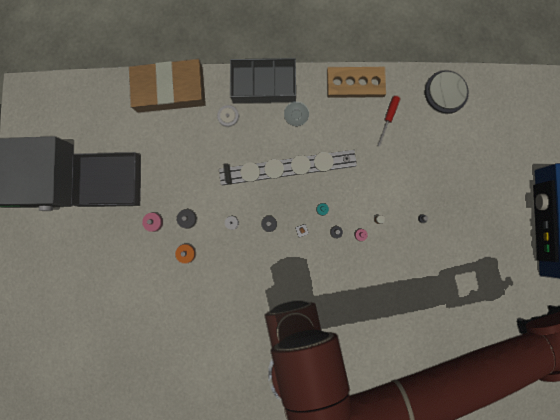

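View pics/side0.png

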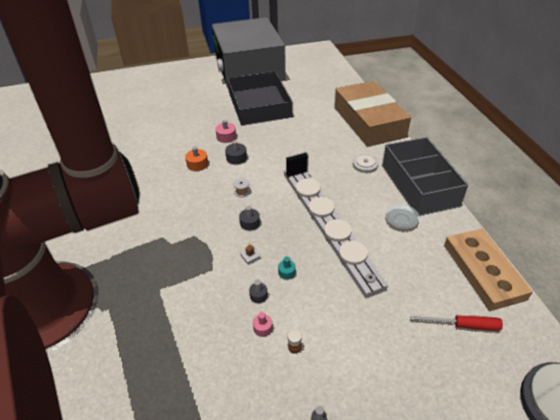

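View pics/wrist0.png

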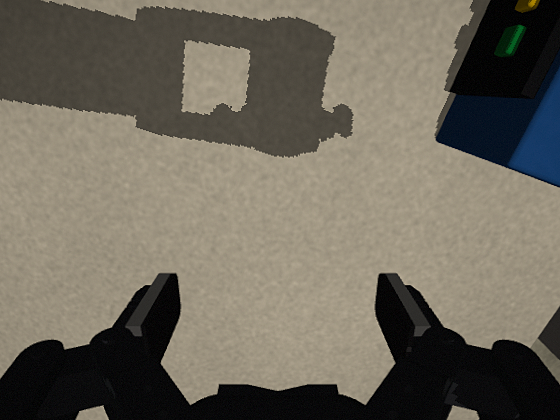

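Top picture: the rail runs from the black end stop at (227,174) to the screw at (347,158), with the seats at (250,171), (275,168), (301,164) and (323,161). 
Dark steel candidates are d (186,218), c (269,223), b (336,232) and a (422,218). 
Look-alikes are pink (152,222), orange (185,254), turquoise (322,209) and pink (361,235). There are also light things at (231,222) and (380,219), and the crystal at (302,230).

```bash
cat > m.py <<'E'
from h import *
im,d,i=load('top0'); P=cloud(d,i)
for (n,u,v) in [('d',186,218),('c',269,223),('b',336,232),('a',422,218),('w1',231,222),('w2',380,219),('turq',322,209),('pink',361,235),('cry',302,230),('pinkD',152,222),('orD',185,254)]:
    w=22;u0,v0=u-w,v-w
    Q=P[v0:v+w,u0:u+w]; tab=np.nanmedian(Q[...,2])
    z=Q[...,2]-tab; m=(z>0.006).astype(np.uint8)
    nl,lab,st,ce=cv2.connectedComponentsWithStats(m)
    l=np.argmin([np.hypot(*(c-w)) if k else 99 for k,c in enumerate(ce)])
    M=lab==l; pts=Q[M]; zz=z[M]; top=pts[zz>zz.max()-0.008]
    lowm=(zz>0.012)
    print(n,'tab%.4f'%tab,'zmax %.4f'%zz.max(),'px',M.sum(),'top c',top.mean(0).round(4),'bbox ctr',((pts.max(0)+pts.min(0))/2).round(4),'ext',(pts.max(0)-pts.min(0)).round(3),'area diam %.4f'%(2*np.sqrt(M.sum()*(1.4/472)**2/np.pi)))
c=im[180:270,130:440]; cv2.imwrite('pics/crop1.png',cv2.resize(c[:,:,::-1],None,fx=2.58,fy=2.58,interpolation=cv2.INTER_CUBIC))
E
python3 m.py
cat > m2.py <<'E'
from h import *
im,d,i=load('top0'); P=cloud(d,i)
# seats: bright white
Q=P[140:195,210:365]; z=Q[...,2]; c=im[140:195,210:365].astype(int)
m=((z>0.022)&(z<0.04)&(c.min(-1)>170)).astype(np.uint8)
print('bright levels',[c[v-140,u-210] for u,v in((250,171),(275,168),(301,164),(323,161))],[P[v,u].round(4) for u,v in((250,171),(275,168),(301,164),(323,161),(227,174),(347,158))])
nl,lab,st,ce=cv2.connectedComponentsWithStats(m)
for k in range(1,nl):
    if st[k,4]>40:
        p=Q[lab==k]; print(ce[k]+[210,140],st[k],p.mean(0).round(4),((p.max(0)+p.min(0))/2).round(4))
c=im[140:195,210:365]; cv2.imwrite('pics/crop2.png',cv2.resize(c[:,:,::-1],None,fx=5,fy=5,interpolation=cv2.INTER_CUBIC))
E
python3 m2.py
```

```text
d tab-0.0002 zmax 0.0631 px 316 top c [0.4789 0.3567 0.0585] bbox ctr [0.4786 0.3552 0.0345] ext [0.057 0.057 0.057] area diam 0.0595
c tab-0.0003 zmax 0.0576 px 200 top c [0.4604 0.1061 0.0528] bbox ctr [0.4605 0.1062 0.0379] ext [0.045 0.045 0.039] area diam 0.0473
b tab-0.0004 zmax 0.0510 px 119 top c [ 0.4318 -0.0979  0.0466] bbox ctr [ 0.4337 -0.0975  0.0288] ext [0.033 0.036 0.044] area diam 0.0365
a tab-0.0007 zmax 0.0481 px 65 top c [ 0.4696 -0.3658  0.0441] bbox ctr [ 0.4692 -0.3693  0.0264] ext [0.022 0.032 0.042] area diam 0.0270
w1 tab-0.0005 zmax 0.0405 px 148 top c [0.466  0.2221 0.0336] bbox ctr [0.4654 0.2205 0.023 ] ext [0.04  0.04  0.034] area diam 0.0407
w2 tab-0.0005 zmax 0.0520 px 75 top c [ 0.4693 -0.2294  0.047 ] bbox ctr [ 0.4686 -0.2285  0.0302] ext [0.024 0.023 0.043] area diam 0.0290
turq tab-0.0003 zmax 0.0523 px 120 top c [ 0.5016 -0.0569  0.0482] bbox ctr [ 0.5027 -0.0565  0.0305] ext [0.036 0.036 0.043] area diam 0.0367
pink tab-0.0002 zmax 0.0525 px 126 top c [ 0.4228 -0.1725  0.0479] bbox ctr [ 0.4235 -0.1744  0.0291] ext [0.033 0.039 0.046] area diam 0.0376
cry tab-0.0003 zmax 0.0378 px 110 top c [0.4383 0.0071 0.0341] bbox ctr [0.44   0.0067 0.0216] ext [0.036 0.039 0.032] area diam 0.0351
pinkD tab0.0001 zmax 0.0581 px 302 top c [0.47   0.4611 0.0546] bbox ctr [0.4691 0.4639 0.0332] ext [0.055 0.058 0.05 ] area diam 0.0582
orD tab-0.0002 zmax 0.0607 px 321 top c [0.3716 0.3606 0.0547] bbox ctr [0.371  0.3595 0.0333] ext [0.061 0.06  0.054] area diam 0.0600
bright levels [array([142, 140, 128]), array([142, 140, 128]), array([142, 140, 128]), array([143, 140, 128])] [array([0.621 , 0.161 , 0.0253]), array([0.628 , 0.0846, 0.0325]), array([0.64  , 0.0055, 0.0273]), array([ 0.6478, -0.0613,  0.0312]), array([0.6048, 0.2242, 0.0799]), array([ 0.6565, -0.1349,  0.0292])]
```

```bash
sed -i 's/c.min(-1)>170/c.min(-1)>118/' m2.py; python3 m2.py
```

```text
bright levels [array([142, 140, 128]), array([142, 140, 128]), array([142, 140, 128]), array([143, 140, 128])] [array([0.621 , 0.161 , 0.0253]), array([0.628 , 0.0846, 0.0325]), array([0.64  , 0.0055, 0.0273]), array([ 0.6478, -0.0613,  0.0312]), array([0.6048, 0.2242, 0.0799]), array([ 0.6565, -0.1349,  0.0292])]
[323.58391608 160.98601399] [104  12  21  19 286] [ 0.6481 -0.0633  0.0293] [ 0.6479 -0.0648  0.0294]
[300.36071429 164.25357143] [ 81  15  20  19 280] [0.639  0.0075 0.0292] [0.639  0.0069 0.0313]
[273.63636364 168.12587413] [ 52  19  23  19 286] [0.6282 0.0888 0.0294] [0.6284 0.0909 0.0293]
[249.29861111 171.45833333] [ 28  22  22  19 288] [0.6191 0.1628 0.029 ] [0.6204 0.1658 0.0303]
```

View pics/crop1.png

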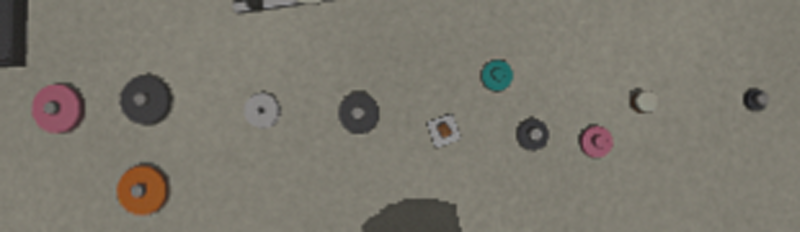

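View pics/crop2.png

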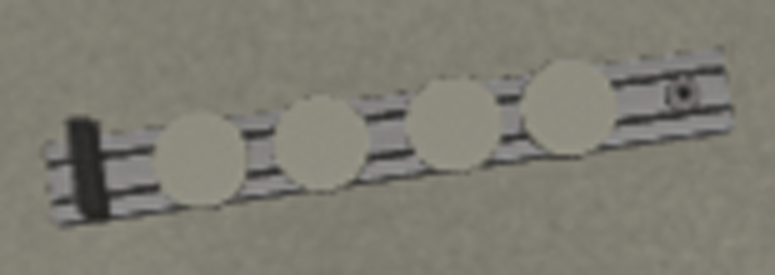

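```bash
python3 - <<'E'
from h import *
from scipy.spatial.transform import Rotation as Ro
s=state(); print(s)
q=s['tool_rot']; R=Ro.from_quat([q[1],q[2],q[3],q[0]]).as_matrix(); print(R.round(3))
i=cams.camera_info('wrist'); Rc=cv2.Rodrigues(i['rvec'])[0]; C=-Rc.T@i['tvec']; print('cam',C.round(4),'rel tool',(R.T@(C-s['tool_pos'])).round(4)); print('cam axes world cols',Rc.T.round(3))
# seats via plane z=.03
im,d,ii=load('top0')
K=ii['K'];Rt=cv2.Rodrigues(ii['rvec'])[0];t=ii['tvec'];Ct=-Rt.T@t
for p in [(323.58,160.99),(300.36,164.25),(273.64,168.13),(249.3,171.46)]:
    u=cv2.undistortPoints(np.array([[p]]),K,np.array([float(ii['k1']),0,0,0,0]))[0,0]
    r=Rt.T@np.r_[u,1]; print((Ct+r*(0.03-Ct[2])/r[2]).round(4))
E
```

```text
{'time': 0.15, 'joint_pos': array([-1.36601126e+00,  5.32217347e-02,  1.61396148e+00,  9.65973225e-06,
        1.47600262e+00, -1.18966885e-01]), 'joint_vel': array([ 1.31232419e-03, -8.09373040e-04, -3.81939087e-03,  1.08319449e-04,
        7.03427149e-04, -3.64720032e-05]), 'joint_efforts': array([ 1.48285591e-05, -3.94242597e+01, -3.70722163e+01, -1.54551312e-04,
        4.69596780e-03,  2.04261789e-05]), 'tool_pos': array([ 0.19875307, -0.59205015,  0.23034542]), 'tool_rot': array([ 0.57363522,  0.41326185,  0.57446065, -0.41249515]), 'contact_force': array([0.30560039, 0.38964245, 0.38913756]), 'ft_torque': array([0.04326576, 0.00922022, 0.0475942 ]), 'gripper_width': 1.0026982279071526}
[[-0.     0.948  0.318]
 [ 0.002  0.318 -0.948]
 [-1.     0.    -0.002]]
cam [ 0.2778 -0.5655  0.3722] rel tool [-0.1418  0.0834 -0.0002]
cam axes world cols [[ 0.318 -0.897 -0.308]
 [-0.948 -0.301 -0.101]
 [-0.002  0.324 -0.946]]
[ 0.648  -0.0632  0.03  ]
[0.6388 0.0075 0.03  ]
[0.628  0.0888 0.03  ]
[0.6189 0.1627 0.03  ]
```

>>> play_rows([
  [-1,[0.27,0.225,0],1.37],
  [-1,[0.27,0.225,0],1.37],
  [-1,[0.27,0.225,0],1.37],
  [-1,[0.27,0.225,0],1.37],
  [-1,[0.27,0.225,0],1.37],
])

```text
time: 0.65
tool_pos: [0.392, -0.4308, 0.231]
tool_rot: [0.686, 0.172, 0.686, -0.172]
contact_force: [1.5, -1.0, 0.2]
gripper_width: 1.004
```

>>> play_rows([
  [-1,[0,0,0],0],
  [-1,[0,0,0],0],
])

```text
time: 0.85
tool_pos: [0.3915, -0.4316, 0.2309]
tool_rot: [0.685, 0.173, 0.686, -0.173]
contact_force: [-0.7, -1.2, 0.7]
gripper_width: 1.002
```

```bash
cat >> h.py <<'E'
from scipy.spatial.transform import Rotation as Ro
def pose(pr=True):
    s=state();q=s['tool_rot']; R=Ro.from_quat([q[1],q[2],q[3],q[0]]).as_matrix()
    if pr: print('t',round(s['time'],2),'tcp',s['tool_pos'].round(4),'jaw',round(np.arctan2(R[1,2],R[0,2]),4),'F',np.round(s['contact_force'],1),'w',round(s['gripper_width'],3),'q',s['joint_pos'].round(2), 'tilt',R[:2,0].round(4))
    return s,R
E
python3 -c "
from h import *
pose()"
```

```text
t 0.85 tcp [ 0.3915 -0.4316  0.2309] jaw -0.4955 F [-0.7 -1.2  0.7] w 1.002 q [-0.96 -0.05  1.71 -0.    1.48 -0.47] tilt [-0.0008  0.0002]
```

>>> play_rows([
  [-1,[0.078,0.064,-0.03],0.623],
  [-1,[0.078,0.064,-0.03],0.623],
  [-1,[0.078,0.064,-0.03],0.623],
  [-1,[0.078,0.064,-0.03],0.623],
  [-1,[0.078,0.064,-0.03],0.623],
])

```text
time: 1.35
tool_pos: [0.468, -0.3694, 0.2007]
tool_rot: [0.705, -0.044, 0.706, 0.044]
contact_force: [-0.7, -0.3, 0.9]
gripper_width: 0.996
```

```bash
python3 -c "
from h import *
pose(); grab('wrist','wa')"
```

```text
t 1.35 tcp [ 0.468  -0.3694  0.2007] jaw 0.1247 F [-0.7 -0.3  0.9] w 0.996 q [-0.79  0.01  1.71 -0.    1.42 -0.92] tilt [-0.001   0.0003]
```

View pics/wa.png

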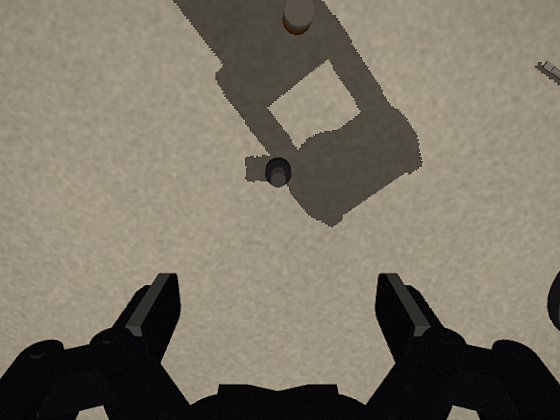

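Wrist picture: weight_a stands at (278,172) with its stem top at (278,178), and the light look-alike is at (297,15). I'll measure by matching silhouettes.

```bash
cat >> h.py <<'E'
DIM={'a':(.026,.020),'b':(.037,.024),'c':(.048,.028),'d':(.058,.032)}
def proj(X,i):
    return cv2.projectPoints(np.asarray(X,float).reshape(-1,1,3),np.array(i['rvec'],float),np.array(i['tvec'],float),np.array(i['K'],float),np.array([float(i['k1']),0,0,0,0.]))[0][:,0]
def cyl(x,y,r,z0,z1):
    a=np.linspace(0,2*np.pi,60); return np.vstack([np.c_[x+r*np.cos(a),y+r*np.sin(a),np.full(60,z)] for z in(z0,z1)])
def sil(parts,i,shape):
    S=8; m=np.zeros(shape,np.uint8)
    for p in parts:
        h=cv2.convexHull(np.float32(proj(p,i))).reshape(-1,2)
        cv2.fillConvexPoly(m,np.int32(np.round(h*16)),1,shift=4)
    return m
def fit(fn,x,y,parts_of,zlo,rad,extra=None):
    im,d,i=load(fn);P=cloud(d,i)
    z=P[...,2]
    m=(z>zlo)&(np.hypot(P[...,0]-x,P[...,1]-y)<rad)
    if extra is not None: m&=extra(im,P)
    m=cv2.morphologyEx(m.astype(np.uint8),cv2.MORPH_OPEN,np.ones((2,2)))
    nl,lab,st,ce=cv2.connectedComponentsWithStats(m); k=1+np.argmax(st[1:,4]); m=(lab==k)
    c=np.array(np.nonzero(m)[::-1]).mean(1)
    for _ in range(8):
        s=sil(parts_of(x,y),i,m.shape)>0; cs=np.array(np.nonzero(s)[::-1]).mean(1)
        J=np.array([np.array(np.nonzero(sil(parts_of(x+dx,y+dy),i,m.shape))[::-1]).mean(1)-cs for dx,dy in((.01,0),(0,.01))]).T/.01
        dx=np.linalg.solve(J,c-cs); x+=dx[0];y+=dx[1]
    return np.array([x,y]),(m&s).sum()/(m|s).sum(),m.sum()
def weight(fn,n,x,y,zb=0.,zlo=.009):
    D,h=DIM[n]
    return fit(fn,x,y,lambda x,y:[cyl(x,y,D/2,zb+zlo,zb+h),cyl(x,y,.007,zb+h,zb+h+.024)],zb+zlo,D/2+.02)
E
python3 -c "
from h import *
print(weight('wa','a',.469,-.368))
for n,x,y in(('a',.469,-.368),('b',.433,-.0975),('c',.46,.106),('d',.4788,.356)): print(n,weight('top0',n,x,y))"
```

```text
(array([ 0.51647623, -0.6537044 ]), np.float64(0.06525326901104482), np.int64(7861))
a (array([ 0.46613269, -0.37047464]), np.float64(0.6835443037974683), np.int64(54))
b (array([ 0.43031066, -0.10100586]), np.float64(0.8309859154929577), np.int64(118))
c (array([0.4573983 , 0.10301627]), np.float64(0.8771929824561403), np.int64(200))
d (array([0.47553482, 0.3533132 ]), np.float64(0.9101449275362319), np.int64(314))
```

```bash
sed -i 's/    m=cv2.morphologyEx.*/    m=m.astype(np.uint8)/; s/    m=(z>zlo)&/    m=(z>zlo)\&(z<zlo+.07)\&/' h.py
python3 -c "
from h import *
print(weight('wa','a',.469,-.368))
for n,x,y in(('a',.469,-.368),('b',.433,-.0975),('c',.46,.106),('d',.4788,.356)): print(n,weight('top0',n,x,y))"
```

```text
(array([ 0.46717493, -0.36438068]), np.float64(0.8742603550295858), np.int64(591))
a (array([ 0.469611  , -0.36696897]), np.float64(0.7195121951219512), np.int64(59))
b (array([ 0.43358186, -0.09818669]), np.float64(0.8251748251748252), np.int64(118))
c (array([0.46059594, 0.10600031]), np.float64(0.8771929824561403), np.int64(200))
d (array([0.47861675, 0.35639996]), np.float64(0.9154518950437318), np.int64(314))
```

>>> play_rows([
  [-0.2,[-0.001,0.004,-0.05],0],
  [-0.2,[-0.001,0.004,-0.1],0],
  [-0.2,[-0.001,0.004,-0.15],0],
  [-0.2,[-0.001,0.004,-0.177],0],
  [-0.2,[-0.001,0.004,-0.177],0],
])

```text
time: 1.9
tool_pos: [0.4639, -0.3624, 0.0188]
tool_rot: [0.703, -0.04, 0.708, 0.046]
contact_force: [0.0, -0.0, -0.1]
gripper_width: 0.599
```

```bash
python3 -c "
from h import *
pose(); grab('wrist','wa2')"
```

```text
t 1.9 tcp [ 0.4639 -0.3624  0.0188] jaw 0.1214 F [ 0.  -0.  -0.1] w 0.599 q [-0.79  0.2   1.84 -0.    1.12 -0.91] tilt [-0.0076  0.0074]
```

View pics/wa2.png

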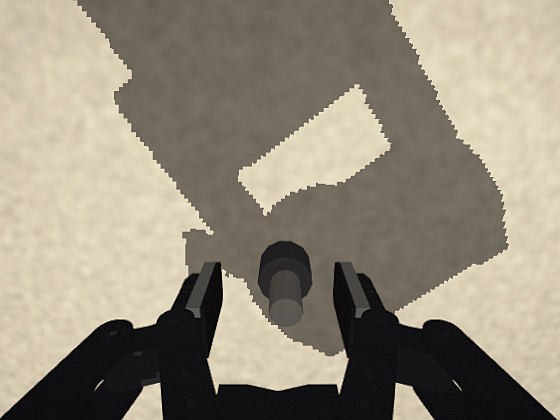

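>>> play_rows([
  [-0.2,[0,0,0],0],
  [-0.2,[0,0,0],0],
])

```text
time: 2.15
tool_pos: [0.4694, -0.3665, 0.0275]
tool_rot: [0.707, -0.046, 0.704, 0.043]
contact_force: [0.8, 0.1, -0.1]
gripper_width: 0.599
```

```bash
python3 -c "
from h import *
pose(); grab('wrist','wa3'); print(weight('wa3','a',.467,-.364))"
```

```text
t 2.15 tcp [ 0.4694 -0.3665  0.0275] jaw 0.1247 F [ 0.8  0.1 -0.1] w 0.599 q [-0.79  0.19  1.83 -0.    1.12 -0.91] tilt [ 0.0038 -0.0039]
(array([ 0.46718947, -0.36411029]), np.float64(0.8883557261676264), np.int64(2777))
```

>>> play_rows([
  [-0.2,[0,0,0],0],
  [-0.2,[0,0,0],0],
  [-0.2,[0,0,0],0],
  [-0.2,[0,0,0],0],
])

```text
time: 2.6
tool_pos: [0.468, -0.3644, 0.0245]
tool_rot: [0.706, -0.045, 0.706, 0.044]
contact_force: [-0.4, -0.0, 0.1]
gripper_width: 0.602
```

```bash
python3 -c "
from h import *
pose()"
```

```text
t 2.6 tcp [ 0.468  -0.3644  0.0245] jaw 0.126 F [-0.4 -0.   0.1] w 0.602 q [-0.79  0.19  1.83 -0.    1.12 -0.91] tilt [ 0.0001 -0.0002]
```

>>> play_rows([
  [0,[-0.001,0,-0.001],0],
  [1,[-0.001,0,-0.001],0],
  [1,[-0.001,0,-0.001],0],
  [1,[-0.001,0,-0.001],0],
  [1,[-0.001,0,-0.001],0],
])

```text
time: 3.1
tool_pos: [0.4669, -0.3644, 0.0232]
tool_rot: [0.706, -0.044, 0.706, 0.045]
contact_force: [0.3, -0.0, 0.1]
gripper_width: 0.135
```

>>> play_rows([
  [1,[0,0,0],0],
  [1,[0,0,0],0],
  [1,[0,0,0.02],0],
  [1,[0,0,0.05],0],
  [1,[0,0,0.08],0],
])

```text
time: 3.6
tool_pos: [0.4663, -0.3639, 0.1033]
tool_rot: [0.705, -0.044, 0.706, 0.045]
contact_force: [1.0, -0.7, 0.2]
gripper_width: 0.141
```

```bash
python3 -c "
from h import *
pose(); grab('wrist','wa4')"
```

```text
t 3.6 tcp [ 0.4663 -0.3639  0.1033] jaw 0.1259 F [ 1.  -0.7  0.2] w 0.141 q [-0.79  0.09  1.8   0.    1.26 -0.91] tilt [-0.0014  0.0014]
```

View pics/wa4.png

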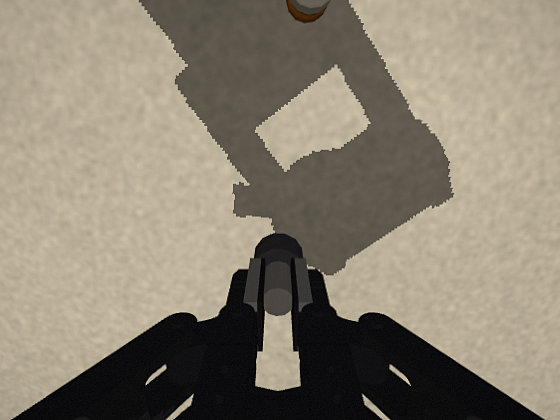

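Weight_a is held: its body shows below the pads at (278,245). Next I go to the stop end of the rail.

>>> play_rows([
  [1,[0.01,0.03,0.05],0],
  [1,[0.025,0.08,0.09],0],
  [1,[0.04,0.125,0.09],0],
  [1,[0.055,0.17,0.09],0],
  [1,[0.07,0.22,0.09],0],
])

```text
time: 4.15
tool_pos: [0.5327, -0.1595, 0.1943]
tool_rot: [0.707, -0.045, 0.705, 0.044]
contact_force: [1.1, -0.2, -1.4]
gripper_width: 0.138
```

>>> play_rows([
  [1,[0.02,0.045,0],0],
  [1,[0.035,0.09,0],0],
  [1,[0.05,0.135,0],0],
  [1,[0.065,0.18,0],0],
  [1,[0.08,0.22,0],0],
])

```text
time: 4.65
tool_pos: [0.612, 0.0614, 0.1927]
tool_rot: [0.706, -0.045, 0.706, 0.045]
contact_force: [0.2, -0.4, -0.8]
gripper_width: 0.136
```

>>> play_rows([
  [1,[0,0.03,0],0],
  [1,[0,0.05,0],0],
  [1,[0,0.06,0],0],
  [1,[0,0.06,0],0],
  [1,[0,0.06,0],0],
])

```text
time: 5.15
tool_pos: [0.6118, 0.1183, 0.1928]
tool_rot: [0.706, -0.045, 0.706, 0.044]
contact_force: [-0.3, -0.2, -1.0]
gripper_width: 0.135
```

```bash
python3 -c "
from h import *
pose(); grab('wrist','ws1')"
```

```text
t 5.15 tcp [0.6118 0.1183 0.1928] jaw 0.1256 F [-0.3 -0.2 -1. ] w 0.135 q [ 0.07  0.07  1.66 -0.    1.41 -0.05] tilt [-0.0002 -0.0006]
```

View pics/ws1.png

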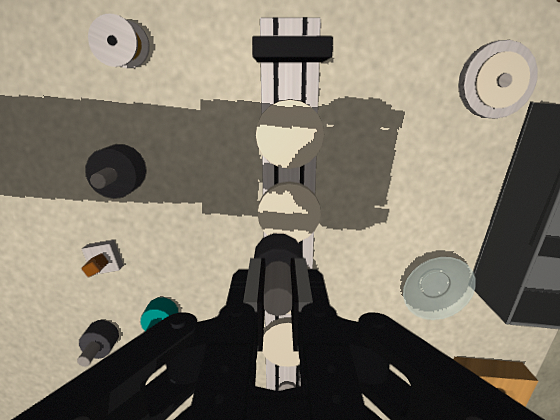

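Wrist picture: the end stop is at (292,48), the nearest seat at (290,135) and the second seat at (290,213).

```bash
cat >> h.py <<'E'
def seat(fn,x,y):
    def ex(im,P):
        f=cv2.medianBlur(np.nan_to_num(P[...,2]).astype(np.float32),5); return (f>.0255)&(f<.036)
    return fit(fn,x,y,lambda x,y:[cyl(x,y,.030,.0255,.030)],.02,.042,ex)
E
python3 -c "
from h import *
print(seat('ws1',.619,.1627),seat('ws1',.628,.0888))
for x,y in((.619,.1627),(.628,.0888),(.639,.0075),(.648,-.063)): print(seat('top0',x,y))
im,d,i=load('ws1'); print(proj([[.619,.1627,.03],[.628,.0888,.03]],i), np.nanstd(cloud(d,i)[120:140,280:295,2]),np.nanmean(cloud(d,i)[120:140,280:295,2]))
for n,x,y in(('b',.433,-.0975),('c',.46,.106)): print(n,weight('ws1',n,x,y))
"
```

```text
(array([0.61614761, 0.16326598]), np.float64(0.9494715132766177), np.int64(3683)) (array([0.62580841, 0.09185204]), np.float64(0.8720675633406318), np.int64(2793))
(array([0.61845324, 0.1622393 ]), np.float64(0.844776119402985), np.int64(283))
(array([0.62846263, 0.08836203]), np.float64(0.8244047619047619), np.int64(277))
(array([0.63975418, 0.00762055]), np.float64(0.8011869436201781), np.int64(270))
(array([ 0.64779997, -0.06268681]), np.float64(0.8502994011976048), np.int64(284))
[[292.56782816 135.94392201]
 [291.16360595 215.97168141]] 0.000713442104230716 0.02929751999759276
b (array([ 0.43018648, -0.09573454]), np.float64(0.8760195758564437), np.int64(1074))
c (array([0.45824205, 0.10804253]), np.float64(0.9291217257318952), np.int64(2412))
```

>>> play_rows([
  [1,[0.0044,0.03,0],0],
  [1,[0.0044,0.045,-0.03],0],
  [1,[0.0044,0.045,-0.06],0],
  [1,[0.0044,0.045,-0.09],0],
  [1,[0.0044,0.045,-0.11],0],
])

```text
time: 5.7
tool_pos: [0.6151, 0.1626, 0.0804]
tool_rot: [0.705, -0.044, 0.707, 0.044]
contact_force: [0.9, 0.4, -1.1]
gripper_width: 0.136
```

>>> play_rows([
  [1,[0,0,-0.01],0],
  [1,[0,0,-0.018],0],
  [1,[0,0,-0.022],0],
  [1,[0,0,-0.022],0],
  [1,[0,0,-0.022],0],
])

```text
time: 6.2
tool_pos: [0.6171, 0.1641, 0.0623]
tool_rot: [0.706, -0.044, 0.705, 0.045]
contact_force: [0.0, 0.0, -0.6]
gripper_width: 0.139
```

>>> play_rows([
  [1,[0,0,0],0],
  [1,[0,0,0],0],
  [1,[0,0,0],0],
])

```text
time: 6.5
tool_pos: [0.6165, 0.1642, 0.0615]
tool_rot: [0.706, -0.045, 0.705, 0.045]
contact_force: [0.3, 0.7, -1.1]
gripper_width: 0.136
```

```bash
python3 -c "
from h import *
pose(); grab('wrist','ws2'); print(seat('ws2',.6162,.1635))"
```

```text
t 6.5 tcp [0.6165 0.1642 0.0615] jaw 0.1261 F [ 0.3  0.7 -1.1] w 0.136 q [ 0.14  0.24  1.71 -0.    1.2   0.02] tilt [0.0007 0.0001]
(array([0.61507086, 0.17168926]), np.float64(0.5191648822269808), np.int64(5070))
```

View pics/ws2.png

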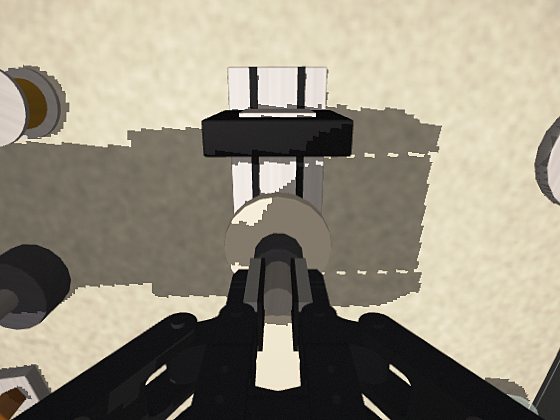

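>>> play_rows([
  [1,[0,-0.0005,-0.004],0],
  [1,[0,-0.0005,-0.007],0],
  [1,[0,-0.0005,-0.007],0],
  [1,[0,-0.0005,-0.007],0],
  [1,[0,-0.0005,-0.007],0],
])

```text
time: 7.05
tool_pos: [0.6162, 0.1635, 0.054]
tool_rot: [0.706, -0.045, 0.706, 0.044]
contact_force: [-0.8, -1.0, -1.6]
gripper_width: 0.137
```

>>> play_rows([
  [1,[0,0,-0.0005],0],
  [0.5,[0,0,-0.0005],0],
  [0.2,[0,0,-0.0005],0],
  [0.2,[0,0,-0.0005],0],
  [0.2,[0,0,-0.0005],0],
])

```text
time: 7.55
tool_pos: [0.6163, 0.1636, 0.0537]
tool_rot: [0.706, -0.044, 0.706, 0.045]
contact_force: [0.9, 0.5, -0.8]
gripper_width: 0.396
```

>>> play_rows([
  [0,[0,0,0.01],0],
  [0,[0,0,0.04],0],
  [0,[0,0,0.08],0],
  [0,[0,0,0.12],0],
  [0,[0,0,0.14],0],
])

```text
time: 8.05
tool_pos: [0.6182, 0.1639, 0.1996]
tool_rot: [0.708, -0.044, 0.703, 0.045]
contact_force: [0.0, 0.4, -0.1]
gripper_width: 0.502
```

>>> play_rows([
  [0,[-0.02,-0.03,0],0],
  [0,[-0.04,-0.06,0],0],
  [0,[-0.06,-0.09,0],0],
  [0,[-0.06,-0.09,0],0],
  [0,[-0.06,-0.09,0],0],
])

```text
time: 8.55
tool_pos: [0.5564, 0.0732, 0.1945]
tool_rot: [0.706, -0.044, 0.705, 0.044]
contact_force: [0.8, 0.6, 0.3]
gripper_width: 0.499
```

```bash
python3 -c "
from h import *
pose(); grab('wrist','ws3'); print(weight('ws3','a',.6162,.1635,zb=.03),seat('ws3',.6262,.0918))
for n,x,y in(('b',.43,-.0957),('c',.458,.108)): print(n,weight('ws3',n,x,y))"
```

```text
t 8.55 tcp [0.5564 0.0732 0.1945] jaw 0.1248 F [0.8 0.6 0.3] w 0.499 q [-0.   -0.07  1.8   0.    1.41 -0.13] tilt [0.0016 0.0004]
(array([0.6158045 , 0.16333722]), np.float64(0.8557692307692307), np.int64(890)) (array([0.62529934, 0.08987151]), np.float64(0.9341954022988506), np.int64(3251))
b (array([ 0.43351478, -0.08791881]), np.float64(0.5592), np.int64(709))
c (array([0.45804531, 0.1079341 ]), np.float64(0.9263711495116453), np.int64(2466))
```

View pics/ws3.png

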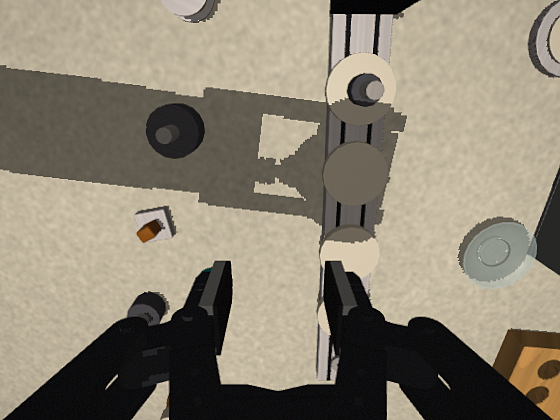

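Weight_a stands centred on the stop-side seat, with its stem at (372,90). Next is weight_c at (175,130).

>>> play_rows([
  [0,[-0.04,0.014,0],0],
  [0,[-0.08,0.028,-0.01],0],
  [0,[-0.098,0.0345,-0.05],0],
  [0,[-0.098,0.0345,-0.08],0],
  [0,[-0.098,0.0345,-0.1],0],
])

```text
time: 9.1
tool_pos: [0.457, 0.1093, 0.0916]
tool_rot: [0.705, -0.045, 0.706, 0.045]
contact_force: [0.0, -1.0, -0.2]
gripper_width: 0.497
```

>>> play_rows([
  [0,[0,0,-0.01],0],
  [0,[0,0,-0.01],0],
  [0,[0,0,-0.01],0],
  [0,[0,0,-0.01],0],
])

```text
time: 9.5
tool_pos: [0.4597, 0.1083, 0.0853]
tool_rot: [0.707, -0.045, 0.705, 0.045]
contact_force: [-0.6, 0.1, -0.3]
gripper_width: 0.502
```

```bash
python3 -c "
from h import *
pose(); grab('wrist','wc1');print(weight('wc1','c',.458,.108))"
```

```text
t 9.5 tcp [0.4597 0.1083 0.0853] jaw 0.1261 F [-0.6  0.1 -0.3] w 0.502 q [ 0.07 -0.18  2.09  0.    1.23 -0.05] tilt [0.0028 0.0003]
(array([0.45769844, 0.10794228]), np.float64(0.9305555555555556), np.int64(4623))
```

View pics/wc1.png

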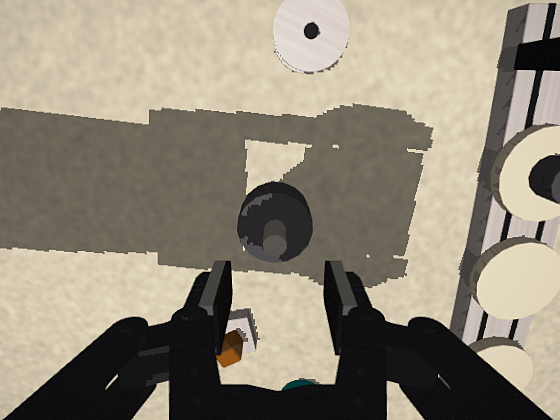

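>>> play_rows([
  [0,[0,0,-0.02],0],
  [0,[0,0,-0.035],0],
  [0,[0,0,-0.046],0],
  [0,[0,0,-0.0525],0],
  [0,[0,0,-0.0525],0],
])

```text
time: 10.05
tool_pos: [0.4579, 0.108, 0.0306]
tool_rot: [0.705, -0.044, 0.706, 0.044]
contact_force: [-0.3, -0.4, -0.1]
gripper_width: 0.496
```

>>> play_rows([
  [0,[0,0,0],0],
  [0,[0,0,0],0],
  [0,[0,0,0],0],
  [0,[0,0,0],0],
])

```text
time: 10.45
tool_pos: [0.4586, 0.1081, 0.0316]
tool_rot: [0.706, -0.045, 0.705, 0.045]
contact_force: [-0.1, -0.4, 0.2]
gripper_width: 0.501
```

>>> play_rows([
  [1,[0,0,0],0],
  [1,[0,0,0],0],
  [1,[0,0,0],0],
  [1,[0,0,0],0],
  [1,[0,0,0.01],0],
])

```text
time: 10.95
tool_pos: [0.4563, 0.1079, 0.0393]
tool_rot: [0.704, -0.045, 0.707, 0.044]
contact_force: [-0.5, 0.2, -3.8]
gripper_width: 0.136
```

>>> play_rows([
  [1,[0,0,0.02],0],
  [1,[0,0,0.05],0],
  [1,[0,0,0.09],0],
  [1,[0.01,0,0.13],0],
  [1,[0.04,-0.02,0.158],0],
])

```text
time: 11.45
tool_pos: [0.4976, 0.0896, 0.2016]
tool_rot: [0.706, -0.045, 0.705, 0.046]
contact_force: [1.0, -0.5, -3.7]
gripper_width: 0.135
```

>>> play_rows([
  [1,[0.03,-0.03,0],0],
  [1,[0.06,-0.06,0],0],
  [1,[0.09,-0.09,0],0],
  [1,[0.12,-0.115,0],0],
  [1,[0.138,-0.128,0],0],
])

```text
time: 11.95
tool_pos: [0.6373, -0.0423, 0.1981]
tool_rot: [0.705, -0.044, 0.706, 0.044]
contact_force: [-0.2, 0.2, -3.8]
gripper_width: 0.137
```

>>> play_rows([
  [1,[0,0,0],0],
  [1,[0,0,0],0],
  [1,[0,0,0],0],
  [1,[0,0,0],0],
])

```text
time: 12.35
tool_pos: [0.6355, -0.0391, 0.1989]
tool_rot: [0.705, -0.045, 0.706, 0.045]
contact_force: [0.2, 0.0, -3.6]
gripper_width: 0.136
```

```bash
python3 -c "
from h import *
pose(); grab('wrist','ws4');print(seat('ws4',.6363,.009),seat('ws4',.6253,.09))"
```

```text
t 12.35 tcp [ 0.6355 -0.0391  0.1989] jaw 0.1269 F [ 0.2  0.  -3.6] w 0.136 q [-0.18  0.1   1.62  0.    1.42 -0.31] tilt [-0.0006  0.0002]
(array([0.63596813, 0.00927822]), np.float64(0.9477730646871686), np.int64(3575)) (array([0.62536501, 0.09024991]), np.float64(0.9581005586592178), np.int64(4118))
```

View pics/ws4.png

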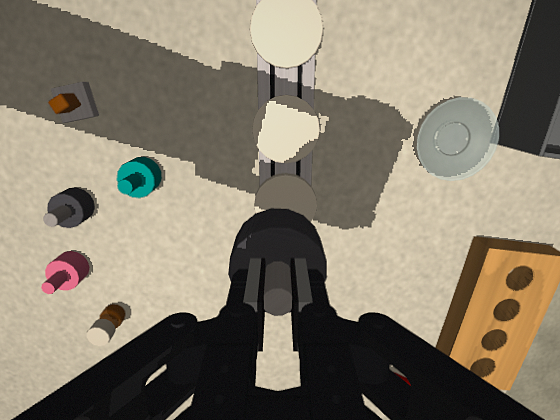

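>>> play_rows([
  [1,[0.0005,0.03,0],0],
  [1,[0.0005,0.0485,-0.03],0],
  [1,[0.0005,0.0485,-0.06],0],
  [1,[0.0005,0.0485,-0.09],0],
  [1,[0.0005,0.0485,-0.11],0],
])

```text
time: 12.9
tool_pos: [0.635, 0.0096, 0.0866]
tool_rot: [0.705, -0.045, 0.707, 0.045]
contact_force: [-0.5, -0.1, -4.3]
gripper_width: 0.135
```

>>> play_rows([
  [1,[0,0,-0.008],0],
  [1,[0,0,-0.014],0],
  [1,[0,0,-0.018],0],
  [1,[0,0,-0.02],0],
  [1,[0,0,-0.02],0],
])

```text
time: 13.4
tool_pos: [0.6373, 0.0085, 0.07]
tool_rot: [0.706, -0.045, 0.705, 0.044]
contact_force: [-0.2, 0.3, -4.3]
gripper_width: 0.136
```

>>> play_rows([
  [1,[0,0,0],0],
  [1,[0,0,0],0],
  [1,[0,0,0],0],
])

```text
time: 13.7
tool_pos: [0.637, 0.0085, 0.0695]
tool_rot: [0.706, -0.045, 0.705, 0.044]
contact_force: [0.7, 0.7, -3.0]
gripper_width: 0.134
```

```bash
python3 -c "
from h import *
pose(); grab('wrist','ws5')"
```

```text
t 13.7 tcp [0.637  0.0085 0.0695] jaw 0.1259 F [ 0.7  0.7 -3. ] w 0.134 q [-0.1   0.23  1.71 -0.    1.21 -0.23] tilt [ 0.0006 -0.0001]
```

View pics/ws5.png

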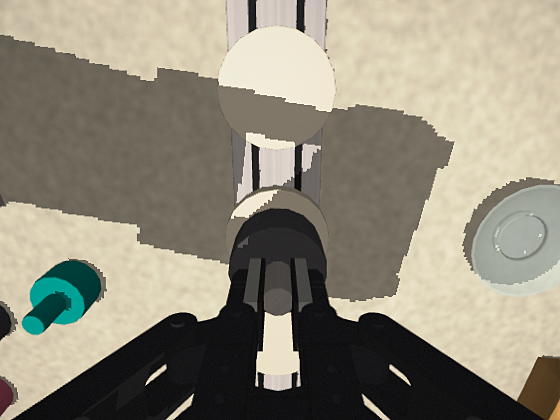

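>>> play_rows([
  [1,[-0.0007,0.0007,-0.004],0],
  [1,[-0.0007,0.0007,-0.0075],0],
  [1,[-0.0007,0.0007,-0.0075],0],
  [1,[-0.0007,0.0007,-0.0075],0],
  [1,[-0.0007,0.0007,-0.0075],0],
])

```text
time: 14.25
tool_pos: [0.6361, 0.0093, 0.0614]
tool_rot: [0.706, -0.045, 0.706, 0.045]
contact_force: [0.5, 1.1, -2.2]
gripper_width: 0.134
```

>>> play_rows([
  [1,[0,0,0],0],
  [0.5,[0,0,0],0],
  [0.2,[0,0,0],0],
  [0.2,[0,0,0],0],
  [0.2,[0,0,0],0],
])

```text
time: 14.75
tool_pos: [0.6364, 0.0092, 0.0621]
tool_rot: [0.706, -0.045, 0.705, 0.044]
contact_force: [-0.8, -0.0, 0.6]
gripper_width: 0.402
```

>>> play_rows([
  [0,[0,0,0.01],0],
  [0,[0,0,0.04],0],
  [0,[0,0,0.08],0],
  [0,[0,0,0.11],0],
  [0,[-0.03,-0.01,0.13],0],
])

```text
time: 15.25
tool_pos: [0.609, -0.0006, 0.1963]
tool_rot: [0.708, -0.045, 0.703, 0.045]
contact_force: [0.5, -0.3, 0.4]
gripper_width: 0.5
```

>>> play_rows([
  [0,[-0.04,-0.02,0],0],
  [0,[-0.08,-0.05,0],0],
  [0,[-0.12,-0.08,0],0],
  [0,[-0.15,-0.095,0],0],
  [0,[-0.176,-0.095,0],0],
])

```text
time: 15.75
tool_pos: [0.4286, -0.0972, 0.1925]
tool_rot: [0.706, -0.044, 0.705, 0.043]
contact_force: [0.1, 0.3, 0.6]
gripper_width: 0.5
```

>>> play_rows([
  [0,[0,0,0],0],
  [0,[0,0,0],0],
  [0,[0,0,0],0],
])

```text
time: 16.05
tool_pos: [0.4309, -0.0957, 0.1923]
tool_rot: [0.706, -0.045, 0.705, 0.045]
contact_force: [0.5, -0.6, -0.3]
gripper_width: 0.497
```

```bash
python3 -c "
from h import *
pose(); grab('wrist','wb1');print(weight('wb1','b',.43,-.0957)); print(weight('wb1','c',.636,.0093,zb=.03))"
```

```text
t 16.05 tcp [ 0.4309 -0.0957  0.1923] jaw 0.1265 F [ 0.5 -0.6 -0.3] w 0.497 q [-0.39 -0.39  2.07  0.    1.46 -0.51] tilt [ 0.0012 -0.0003]
(array([ 0.43001529, -0.09642272]), np.float64(0.9028776978417267), np.int64(1255))
(array([0.63596329, 0.00894569]), np.float64(0.9624309392265193), np.int64(2623))
```

View pics/wb1.png

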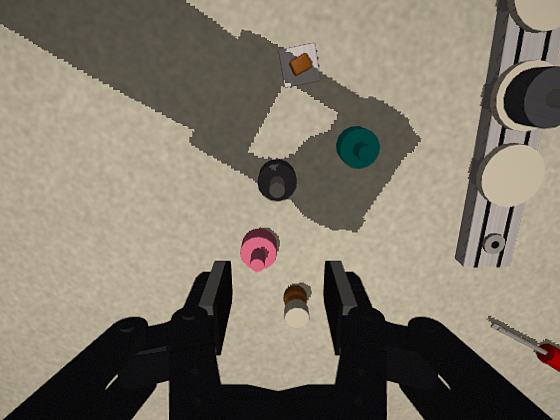

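>>> play_rows([
  [0,[-0.0004,-0.0005,-0.04],0],
  [0,[-0.0004,-0.0005,-0.08],0],
  [0,[-0.0004,-0.0005,-0.11],0],
  [0,[-0.0004,-0.0005,-0.13],0],
  [0,[-0.0004,-0.0005,-0.145],0],
])

```text
time: 16.6
tool_pos: [0.4293, -0.0955, 0.0445]
tool_rot: [0.705, -0.044, 0.707, 0.045]
contact_force: [-0.9, -0.7, -0.0]
gripper_width: 0.5
```

>>> play_rows([
  [0,[0,0,-0.01],0],
  [0,[0,0,-0.016],0],
  [0,[0,0,-0.02],0],
  [0,[0,0,-0.02],0],
  [0,[0,0,-0.02],0],
])

```text
time: 17.1
tool_pos: [0.4303, -0.0964, 0.0273]
tool_rot: [0.706, -0.045, 0.705, 0.044]
contact_force: [0.2, 0.5, 0.8]
gripper_width: 0.502
```

>>> play_rows([
  [0,[0,0,0],0],
  [0,[0,0,0],0],
  [0,[0,0,0],0],
])

```text
time: 17.4
tool_pos: [0.4299, -0.0964, 0.0269]
tool_rot: [0.706, -0.045, 0.705, 0.044]
contact_force: [-0.0, 0.2, -0.4]
gripper_width: 0.499
```

```bash
python3 -c "
from h import *
pose(); grab('wrist','wb2');print(weight('wb2','b',.43,-.0962))"
```

```text
t 17.4 tcp [ 0.4299 -0.0964  0.0269] jaw 0.1259 F [-0.   0.2 -0.4] w 0.499 q [-0.39 -0.17  2.19  0.    1.12 -0.52] tilt [ 0.0007 -0.0003]
(array([ 0.43005811, -0.09602078]), np.float64(0.9064669345999269), np.int64(4962))
```

View pics/wb2.png

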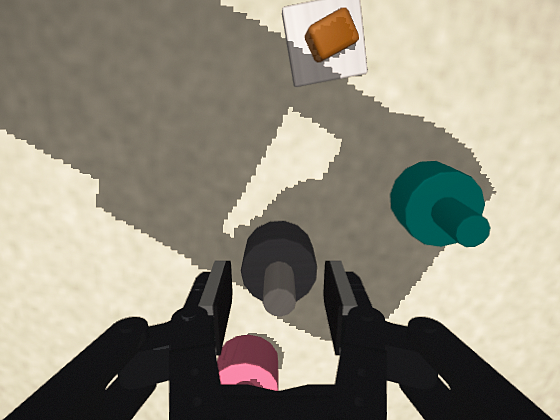

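>>> play_rows([
  [1,[0,0,0],0],
  [1,[0,0,0],0],
  [1,[0,0,0],0],
  [1,[0,0,0],0],
  [1,[0,0,0.01],0],
])

```text
time: 17.95
tool_pos: [0.428, -0.0956, 0.0352]
tool_rot: [0.704, -0.044, 0.707, 0.045]
contact_force: [-0.1, 0.0, -1.8]
gripper_width: 0.138
```

>>> play_rows([
  [1,[0,0,0.02],0],
  [1,[0,0,0.05],0],
  [1,[0,0,0.09],0],
  [1,[0.01,0.01,0.13],0],
  [1,[0.03,0.03,0.15],0],
])

```text
time: 18.45
tool_pos: [0.4609, -0.0671, 0.1913]
tool_rot: [0.708, -0.045, 0.704, 0.043]
contact_force: [0.3, -1.2, -2.6]
gripper_width: 0.136
```

>>> play_rows([
  [1,[0.03,0.03,0],0],
  [1,[0.06,0.06,0],0],
  [1,[0.09,0.09,0],0],
  [1,[0.12,0.12,0],0],
  [1,[0.15,0.146,0],0],
])

```text
time: 18.95
tool_pos: [0.6103, 0.0815, 0.1866]
tool_rot: [0.705, -0.045, 0.706, 0.045]
contact_force: [0.7, 0.4, -1.6]
gripper_width: 0.133
```

>>> play_rows([
  [1,[0.0154,0.0104,0],0],
  [1,[0.0154,0.0104,-0.02],0],
  [1,[0.0154,0.0104,-0.05],0],
  [1,[0.0154,0.0104,-0.075],0],
  [1,[0.0154,0.0104,-0.09],0],
])

```text
time: 19.45
tool_pos: [0.6233, 0.0902, 0.0938]
tool_rot: [0.704, -0.045, 0.707, 0.045]
contact_force: [-0.2, 0.0, -1.5]
gripper_width: 0.136
```

>>> play_rows([
  [1,[0,0,0],0],
  [1,[0,0,0],0],
  [1,[0,0,0],0],
  [1,[0,0,0],0],
])

```text
time: 19.85
tool_pos: [0.6263, 0.0901, 0.0986]
tool_rot: [0.707, -0.045, 0.705, 0.044]
contact_force: [-0.1, -0.4, -1.8]
gripper_width: 0.135
```

```bash
python3 -c "
from h import *
pose(); grab('wrist','ws6')"
```

```text
t 19.85 tcp [0.6263 0.0901 0.0986] jaw 0.126 F [-0.1 -0.4 -1.8] w 0.135 q [ 0.03  0.18  1.7   0.    1.25 -0.1 ] tilt [0.0032 0.0001]
```

View pics/ws6.png

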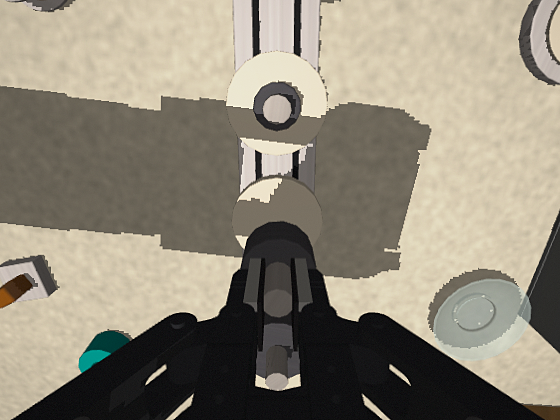

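>>> play_rows([
  [1,[0,0,-0.015],0],
  [1,[0,0,-0.025],0],
  [1,[0,0,-0.033],0],
  [1,[0,0,-0.036],0],
  [1,[0,0,-0.036],0],
])

```text
time: 20.4
tool_pos: [0.6243, 0.0901, 0.0592]
tool_rot: [0.705, -0.044, 0.706, 0.045]
contact_force: [-0.1, -0.8, -1.1]
gripper_width: 0.137
```

>>> play_rows([
  [1,[0,0,0],0],
  [1,[0,0,0],0],
  [1,[0,0,0],0],
  [1,[0,0,0],0],
])

```text
time: 20.8
tool_pos: [0.6253, 0.0902, 0.061]
tool_rot: [0.706, -0.045, 0.705, 0.045]
contact_force: [0.2, 0.7, -1.6]
gripper_width: 0.141
```

>>> play_rows([
  [1,[0,0,-0.0015],0],
  [1,[0,0,-0.003],0],
  [1,[0,0,-0.0035],0],
  [1,[0,0,-0.0035],0],
  [1,[0,0,-0.0035],0],
])

```text
time: 21.3
tool_pos: [0.625, 0.0902, 0.057]
tool_rot: [0.706, -0.045, 0.706, 0.045]
contact_force: [-0.2, 0.7, -1.9]
gripper_width: 0.138
```

>>> play_rows([
  [1,[0,0,0],0],
  [0.5,[0,0,0],0],
  [0.2,[0,0,0],0],
  [0.2,[0,0,0],0],
  [0.2,[0,0,0],0],
])

```text
time: 21.8
tool_pos: [0.6253, 0.0902, 0.0574]
tool_rot: [0.706, -0.045, 0.706, 0.045]
contact_force: [0.3, 0.1, 0.3]
gripper_width: 0.399
```

>>> play_rows([
  [0.1,[0,0,0.01],0],
  [0.1,[0,0,0.04],0],
  [0.1,[0,0,0.08],0],
  [0.1,[0,0,0.12],0],
  [0.1,[-0.02,0.03,0.14],0],
])

```text
time: 22.3
tool_pos: [0.6084, 0.1182, 0.2032]
tool_rot: [0.709, -0.043, 0.703, 0.043]
contact_force: [0.4, 1.1, 0.9]
gripper_width: 0.457
```

>>> play_rows([
  [0,[-0.025,0.04,0],0],
  [0,[-0.05,0.08,0],0],
  [0,[-0.075,0.12,0],0],
  [0,[-0.1,0.16,0],0],
  [0,[-0.12,0.2,0],0],
])

```text
time: 22.8
tool_pos: [0.4837, 0.3216, 0.1982]
tool_rot: [0.706, -0.044, 0.705, 0.045]
contact_force: [0.8, -0.9, 1.4]
gripper_width: 0.5
```

>>> play_rows([
  [0,[-0.01,0.03,0],0],
  [0,[-0.01,0.036,0],0],
  [0,[-0.01,0.036,0],0],
  [0,[-0.01,0.036,0],0],
  [0,[-0.01,0.036,0],0],
])

```text
time: 23.3
tool_pos: [0.4757, 0.355, 0.1972]
tool_rot: [0.706, -0.044, 0.706, 0.044]
contact_force: [0.4, -1.0, 0.3]
gripper_width: 0.498
```

```bash
python3 -c "
from h import *
pose(); grab('wrist','wd1');print(weight('wd1','d',.476,.358))"
```

```text
t 23.3 tcp [0.4757 0.355  0.1972] jaw 0.1243 F [ 0.4 -1.   0.3] w 0.498 q [ 0.52  0.    1.72 -0.    1.42  0.39] tilt [ 0.0001 -0.0003]
(array([0.47637722, 0.35946705]), np.float64(0.9315758293838863), np.int64(3145))
```

View pics/wd1.png

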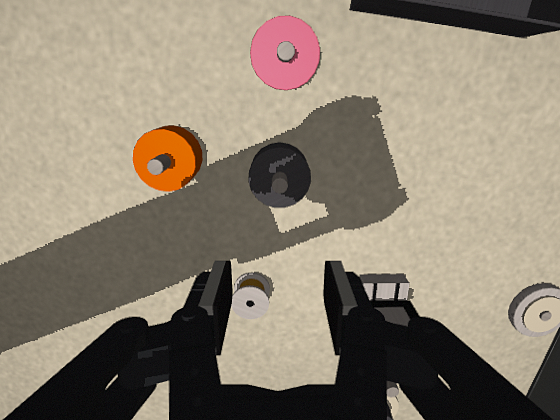

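Weight_d (dark) is at (279,175), between orange (167,158) and pink (285,52).

>>> play_rows([
  [0,[0.0004,0.0042,-0.03],0],
  [0,[0.0004,0.0042,-0.07],0],
  [0,[0.0004,0.0042,-0.1],0],
  [0,[0.0004,0.0042,-0.125],0],
  [0,[0.0004,0.0042,-0.14],0],
])

```text
time: 23.85
tool_pos: [0.4746, 0.3587, 0.0544]
tool_rot: [0.705, -0.045, 0.707, 0.043]
contact_force: [0.2, 0.5, 0.4]
gripper_width: 0.498
```

>>> play_rows([
  [0,[0,0,-0.01],0],
  [0,[0,0,-0.016],0],
  [0,[0,0,-0.02],0],
  [0,[0,0,-0.02],0],
  [0,[0,0,-0.02],0],
])

```text
time: 24.35
tool_pos: [0.4761, 0.3608, 0.0381]
tool_rot: [0.706, -0.044, 0.705, 0.045]
contact_force: [-0.3, 0.5, 0.6]
gripper_width: 0.5
```

>>> play_rows([
  [0,[0,0,0],0],
  [0,[0,0,0],0],
  [0,[0,0,0],0],
])

```text
time: 24.65
tool_pos: [0.4756, 0.3605, 0.0374]
tool_rot: [0.706, -0.044, 0.706, 0.045]
contact_force: [-0.1, 0.2, -0.1]
gripper_width: 0.503
```

```bash
python3 -c "
from h import *
pose(); grab('wrist','wd2');print(weight('wd2','d',.476,.358))"
```

```text
t 24.65 tcp [0.4756 0.3605 0.0374] jaw 0.1261 F [-0.1  0.2 -0.1] w 0.503 q [0.52 0.18 1.82 0.   1.14 0.4 ] tilt [0.0005 0.0003]
(array([0.47647564, 0.35367968]), np.float64(0.6383389366205952), np.int64(14850))
```

View pics/wd2.png

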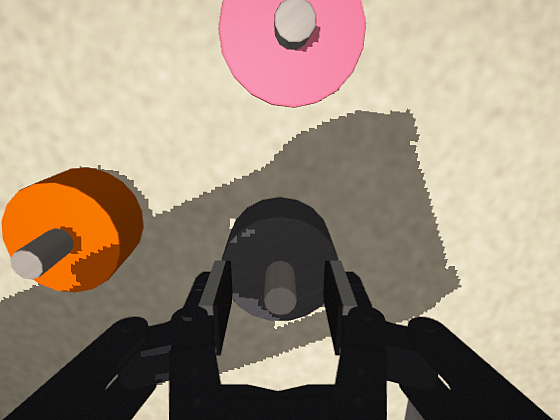

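>>> play_rows([
  [0,[0.0006,-0.001,-0.002],0],
  [0,[0.0006,-0.001,-0.002],0],
  [1,[0.0006,-0.001,-0.002],0],
  [1,[0.0006,-0.001,-0.002],0],
  [1,[0.0006,-0.001,-0.002],0],
])

```text
time: 25.2
tool_pos: [0.4763, 0.3594, 0.0351]
tool_rot: [0.706, -0.044, 0.706, 0.045]
contact_force: [0.9, 0.6, -0.8]
gripper_width: 0.138
```

>>> play_rows([
  [1,[0,0,0],0],
  [1,[0,0,0.005],0],
  [1,[0,0,0.03],0],
  [1,[0,0,0.06],0],
  [1,[0,0,0.1],0],
])

```text
time: 25.7
tool_pos: [0.4733, 0.3579, 0.1322]
tool_rot: [0.703, -0.046, 0.708, 0.043]
contact_force: [0.3, -0.3, -5.1]
gripper_width: 0.136
```

>>> play_rows([
  [1,[0,-0.01,0.04],0],
  [1,[0.016,-0.04,0.065],0],
  [1,[0.03,-0.08,0.065],0],
  [1,[0.045,-0.12,0.065],0],
  [1,[0.06,-0.16,0.065],0],
])

```text
time: 26.2
tool_pos: [0.5352, 0.1978, 0.1989]
tool_rot: [0.705, -0.045, 0.707, 0.045]
contact_force: [1.4, 0.3, -6.0]
gripper_width: 0.136
```

>>> play_rows([
  [1,[0.016,-0.042,0],0],
  [1,[0.032,-0.084,0],0],
  [1,[0.048,-0.126,0],0],
  [1,[0.064,-0.168,0],0],
  [1,[0.08,-0.21,0],0],
])

```text
time: 26.7
tool_pos: [0.6151, -0.0121, 0.1983]
tool_rot: [0.705, -0.044, 0.707, 0.045]
contact_force: [1.1, 0.6, -4.9]
gripper_width: 0.133
```

>>> play_rows([
  [1,[0.015,-0.04,0],0],
  [1,[0.025,-0.07,0],0],
  [1,[0.029,-0.09,0],0],
  [1,[0.029,-0.1,0],0],
  [1,[0.029,-0.1,0],0],
])

```text
time: 27.2
tool_pos: [0.6442, -0.1109, 0.1991]
tool_rot: [0.705, -0.044, 0.706, 0.045]
contact_force: [-0.8, 0.2, -6.1]
gripper_width: 0.136
```

>>> play_rows([
  [1,[0,0,0],0],
  [1,[0,0,0],0],
  [1,[0,0,0],0],
])

```text
time: 27.5
tool_pos: [0.6449, -0.1093, 0.2002]
tool_rot: [0.706, -0.045, 0.706, 0.045]
contact_force: [0.1, -0.1, -4.8]
gripper_width: 0.134
```

```bash
python3 -c "
from h import *
pose(); grab('wrist','ws7');print(seat('ws7',.6453,-.0612)); print(weight('ws7','c',.636,.0093,zb=.03))"
```

```text
t 27.5 tcp [ 0.6449 -0.1093  0.2002] jaw 0.1276 F [ 0.1 -0.1 -4.8] w 0.134 q [-0.28  0.14  1.57  0.    1.43 -0.41] tilt [0.     0.0003]
(array([ 0.64505824, -0.06096321]), np.float64(0.9488136496934151), np.int64(3559))
(array([0.63566234, 0.00864583]), np.float64(0.9383296460176991), np.int64(3393))
```

View pics/ws7.png

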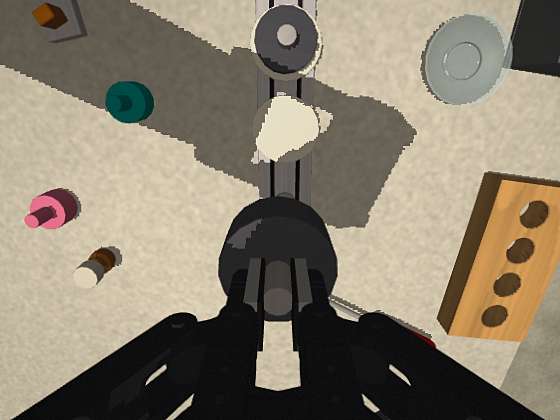

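>>> play_rows([
  [1,[0,0.03,0],0],
  [1,[0,0.0483,0],0],
  [1,[0,0.0483,-0.02],0],
  [1,[0,0.0483,-0.05],0],
  [1,[0,0.0483,-0.08],0],
])

```text
time: 28.05
tool_pos: [0.6457, -0.0614, 0.1203]
tool_rot: [0.706, -0.045, 0.705, 0.045]
contact_force: [0.2, 0.2, -6.2]
gripper_width: 0.135
```

>>> play_rows([
  [1,[0,0,-0.02],0],
  [1,[0,0,-0.035],0],
  [1,[0,0,-0.043],0],
  [1,[0,0,-0.047],0],
  [1,[0,0,-0.047],0],
])

```text
time: 28.55
tool_pos: [0.6455, -0.0623, 0.0735]
tool_rot: [0.706, -0.045, 0.705, 0.044]
contact_force: [0.8, 0.3, -5.1]
gripper_width: 0.141
```

>>> play_rows([
  [1,[0,0,0],0],
  [1,[0,0,0],0],
  [1,[0,0,0],0],
  [1,[0,0,0],0],
])

```text
time: 28.95
tool_pos: [0.6453, -0.0625, 0.0736]
tool_rot: [0.706, -0.045, 0.705, 0.044]
contact_force: [-0.3, -0.1, -6.6]
gripper_width: 0.138
```

```bash
python3 -c "
from h import *
pose(); grab('wrist','ws8')"
```

```text
t 28.95 tcp [ 0.6453 -0.0625  0.0736] jaw 0.1259 F [-0.3 -0.1 -6.6] w 0.138 q [-0.21  0.25  1.67 -0.    1.22 -0.34] tilt [ 0.0008 -0.0002]
```

View pics/ws8.png

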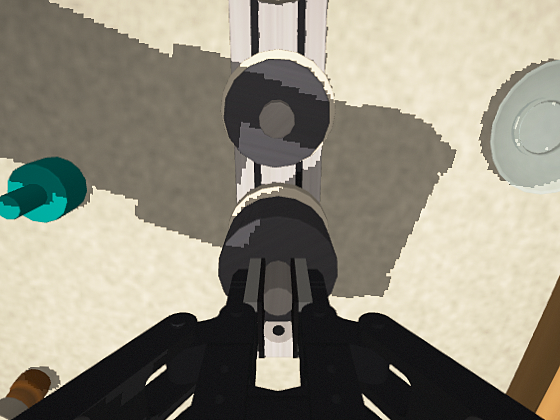

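>>> play_rows([
  [1,[0,0.0014,-0.003],0],
  [1,[0,0.0014,-0.006],0],
  [1,[0,0.0014,-0.0075],0],
  [1,[0,0.0014,-0.0075],0],
  [1,[0,0.0014,-0.0075],0],
])

```text
time: 29.5
tool_pos: [0.645, -0.0609, 0.0653]
tool_rot: [0.706, -0.045, 0.706, 0.045]
contact_force: [0.6, -0.3, -6.1]
gripper_width: 0.143
```

>>> play_rows([
  [1,[0,0,0],0],
  [1,[0,0,0],0],
  [1,[0,0,0],0],
])

```text
time: 29.8
tool_pos: [0.645, -0.061, 0.0655]
tool_rot: [0.706, -0.045, 0.706, 0.044]
contact_force: [0.1, -0.3, -5.2]
gripper_width: 0.131
```

Now release, rise clear and back off to check.

>>> play_rows([
  [1,[0,0,-0.0003],0],
  [0.5,[0,0,-0.0003],0],
  [0.2,[0,0,-0.0003],0],
  [0.2,[0,0,-0.0003],0],
  [0.2,[0,0,-0.0003],0],
])

```text
time: 30.3
tool_pos: [0.6458, -0.0611, 0.0663]
tool_rot: [0.706, -0.045, 0.705, 0.044]
contact_force: [0.0, -0.0, -0.2]
gripper_width: 0.402
```

>>> play_rows([
  [0.1,[0,0,0.01],0],
  [0.1,[0,0,0.04],0],
  [0.1,[0,0,0.08],0],
  [0.1,[0,0,0.12],0],
  [0.1,[-0.02,-0.02,0.15],0],
])

```text
time: 30.8
tool_pos: [0.627, -0.0799, 0.2197]
tool_rot: [0.707, -0.046, 0.704, 0.045]
contact_force: [-0.6, -0.7, 0.1]
gripper_width: 0.451
```

>>> play_rows([
  [0,[-0.04,-0.02,0.03],0],
  [0,[-0.08,-0.04,0.06],0],
  [0,[-0.12,-0.06,0.08],0],
  [0,[-0.12,-0.06,0.08],0],
  [0,[-0.12,-0.06,0.08],0],
])

```text
time: 31.3
tool_pos: [0.5049, -0.1416, 0.2975]
tool_rot: [0.707, -0.045, 0.704, 0.043]
contact_force: [-0.4, -0.0, -0.1]
gripper_width: 0.501
```

>>> play_rows([
  [0,[0,0,0],0],
  [0,[0,0,0],0],
  [0,[0,0,0],0],
])

```text
time: 31.6
tool_pos: [0.5053, -0.1402, 0.2938]
tool_rot: [0.705, -0.044, 0.706, 0.045]
contact_force: [0.2, -0.2, -0.8]
gripper_width: 0.5
```

```bash
python3 -c "
from h import *
pose(); grab('wrist','we');grab('top','te');grab('side','se')
for n,x,y in(('a',.616,.1634),('b',.6253,.0902),('c',.636,.0092),('d',.645,-.061)):
  for f,o in(('we',(0,0)),('te',(.0025,-.002))): print(f,n,weight(f,n,x+o[0],y+o[1],zb=.03))
im,d,i=load('te');c=im[140:240,210:365]; cv2.imwrite('pics/crop3.png',cv2.resize(c[:,:,::-1],None,fx=5,fy=5,interpolation=cv2.INTER_CUBIC))
im,d,i=load('se');c=im[130:310,200:400]; cv2.imwrite('pics/crop4.png',cv2.resize(c[:,:,::-1],None,fx=3,fy=3,interpolation=cv2.INTER_CUBIC))
"
```

```text
t 31.6 tcp [ 0.5053 -0.1402  0.2938] jaw 0.1272 F [ 0.2 -0.2 -0.8] w 0.5 q [-0.41 -0.22  1.76  0.    1.6  -0.54] tilt [-0.0024  0.0012]Traceback (most recent call last):
  File "<string>", line 5, in <module>
    for f,o in(('we',(0,0)),('te',(.0025,-.002))): print(f,n,weight(f,n,x+o[0],y+o[1],zb=.03))
                                                             ~~~~~~^^^^^^^^^^^^^^^^^^^^^^^^^^
  File "h.py", line 51, in weight
    return fit(fn,x,y,lambda x,y:[cyl(x,y,D/2,zb+zlo,zb+h),cyl(x,y,.007,zb+h,zb+h+.024)],zb+zlo,D/2+.02)
  File "h.py", line 42, in fit
    nl,lab,st,ce=cv2.connectedComponentsWithStats(m); k=1+np.argmax(st[1:,4]); m=(lab==k)
                                                          ~~~~~~~~~^^^^^^^^^^
    return _wrapfunc(a, 'argmax', axis=axis, out=out, **kwds)
    return bound(*args, **kwds)
ValueError: attempt to get argmax of an empty sequence
```

View pics/we.png

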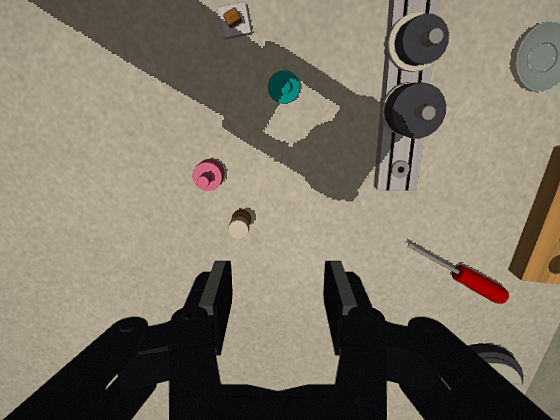

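```bash
python3 -c "
from h import *
for n,x,y in(('a',.616,.1634),('b',.6253,.0902),('c',.636,.0092),('d',.645,-.061)):
  for f,o in(('we',(0,0)),('te',(.0025,-.002))):
    try: print(f,n,weight(f,n,x+o[0],y+o[1],zb=.03))
    except Exception as e: print(f,n,'out of view')
im,d,i=load('te');c=im[140:240,210:365]; cv2.imwrite('pics/crop3.png',cv2.resize(c[:,:,::-1],None,fx=5,fy=5,interpolation=cv2.INTER_CUBIC))
im,d,i=load('se');c=im[130:310,200:400]; cv2.imwrite('pics/crop4.png',cv2.resize(c[:,:,::-1],None,fx=3,fy=3,interpolation=cv2.INTER_CUBIC))
"
```

```text
we a out of view
te a (array([0.61877171, 0.16199146]), np.float64(0.8051948051948052), np.int64(62))
we b out of view
te b (array([0.6275867 , 0.08856086]), np.float64(0.7908496732026143), np.int64(121))
we c (array([0.63508747, 0.00876009]), np.float64(0.9325744308231173), np.int64(2130))
te c (array([0.63827788, 0.00764528]), np.float64(0.842741935483871), np.int64(209))
we d (array([ 0.6440866 , -0.06104798]), np.float64(0.9262899262899262), np.int64(2639))
te d (array([ 0.64768759, -0.062648  ]), np.float64(0.8936781609195402), np.int64(311))
```

View pics/crop3.png

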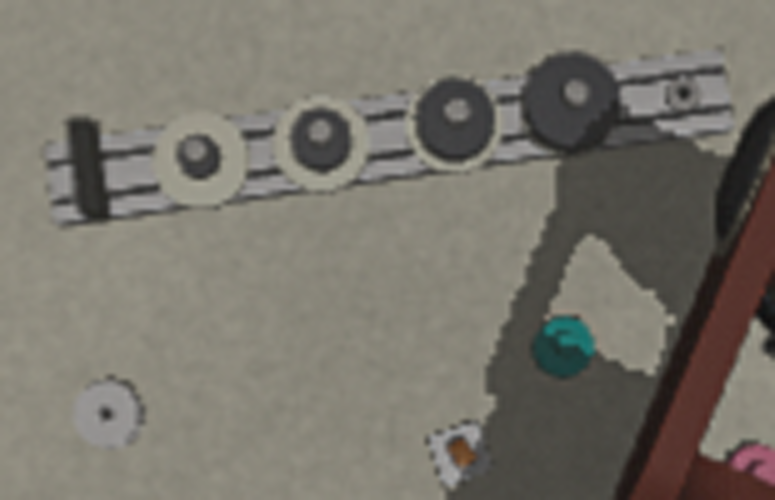

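View pics/crop4.png

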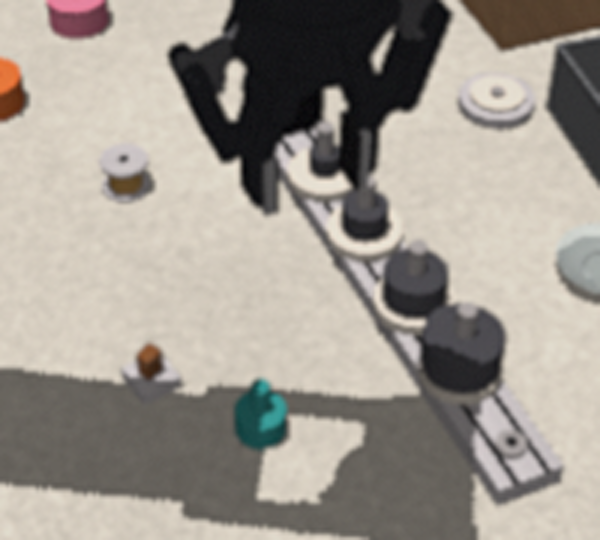

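All four stand centred in the right order: within 1.5 mm of the seat centres by the top camera. The gripper is clear and the crystal looks untouched.

```bash
python3 -c "
from h import *
pose(); print(workorder.job_done())"
```

```text
t 31.75 tcp [ 0.5053 -0.1406  0.2944] jaw 0.1268 F [ 0.3 -0.8  0.5] w 0.502 q [-0.41 -0.22  1.76  0.    1.6  -0.54] tilt [-0.0014  0.0006]
the job is handed in; nothing more can be done
None
```

I put the four dark steel counterweights on the rail by their stems, running a, b, c, d outwards from the end stop. Each stands upright and released, and I handed the job in at about 32 s.

- **Centring:** the last top-camera fits put every weight within about 1.5 mm of its seat centre. The final wrist picture agreed for c and d; a and b were out of its view. The wrist camera had already shown a centred right after placing. For b I relied on the top and side pictures.
- **Camera disagreement:** the top and wrist cameras differed by a steady 2–3 mm or so. I used the wrist camera for both picking up and placing, so that offset cancels.
- **Crystal and look-alikes:** I never approached the crystal or touched any look-alike. The crystal looks unmoved in the pictures; I did not re-measure it.

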